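Lay the camera calibration block down in its nest

TASK

The blue calibration block stands upright in its locating nest. With the fingertips, push it over so that it lies in the nest with its white dotted face up and its top towards the yellow stop, then push it along the nest until it sits flush against the yellow stop. Do not pick the block up, and leave the other things on the table where they are.

Things in the scene. Friction and masses are not known exactly. Their poses are not given: they have to be found in the camera images.
- target: Blue metal calibration block, loose, 0.3 to 0.6 kg, 44 (x) by 64 (y) by 120 (z) mm; origin: centre of its underside, z towards its top. Its -x face is white with a grid of black dots (one orange dot near the top). Starts upright on the nest's pad near the open end, dots facing the open end, its x along the nest's x within 0.05 rad, origin at nest x = -97 to -72 mm.
- target_top (a point): Centre of the block's top face (120 mm from its underside): the end that finally meets the stop. Once tipped, the block lies 44 mm high with this end towards the stop and 30 to 55 mm short of it, its underside facing the open end.
- target_heel (a point): Middle of the block's lower edge on the side away from the dots (22 mm along the block's +x from its origin). Pushed on the dots near the top, the block tips over this edge, which stays down on the pad, and beyond about 20 degrees it falls by itself.
- nest: Nest fixed to the table: dark plate 250 x 112 mm, black pad 14 mm above the table. Origin at table height in mid-channel; x runs along the channel from the open, wall-less end (plate ends at x = -130 mm) to the yellow stop (inner face at x = +100 mm, 18 mm thick, top 40 mm above the table); z up. Aluminium rails, 12 mm higher than the pad, inner faces at y = +-39 mm, guide the block.
- spare_block: Plain grey block of the same size (44 x 64 x 120 mm) without dots, standing on the table outside the nest; origin under its centre. Leave it alone.
- bracket: Small aluminium angle bracket, 60 x 50 x 56 mm, on the table; origin under its centre. Leave it alone.
- screw_jar: Small jar with a red cap, 52 mm across, 60 mm high; origin under its centre. Leave it alone.
- driver: Screwdriver with a red handle, about 200 mm long, lying on the table beyond the nest; its x axis runs along it to the tip. Leave it alone.
- lens: Black camera lens with an orange ring, 52 mm across, 55 mm high, standing on the table; origin under its centre. Leave it alone.
- mug: White mug, 76 mm across, 85 mm high, handle on its +y side; origin under its centre. Leave it alone.
Things that resemble listed ones, but are neither listed nor needed, are in the scene too. What is shaped like the target but green is not meant.

How it is judged:
On the way, in this order (a step that is already met when the one before it is completed fails the run):
1. the block lies on its back in the nest, dotted face up (angle between target's own x axis and vertical above 3.04 rad and z of target_top in the frame of nest below 0.044 m and z of target_heel in the frame of nest below 0.022 m), for 0.1 s.
2. the block is pushed home against the yellow stop (all of step 1 and x of target_top in the frame of nest between 0.096 and 0.104 m and y of target_top in the frame of nest between -0.01 and 0.01 m and angle between the z axis of target and the x axis of nest, either way round below 0.12 rad), for 0.2 s.
At the end, for the whole second after the job is handed in: The block lies flat on the pad between the rails, dotted face up (within 0.1 rad), its top face within 4 mm of the yellow stop and square to it (within 0.12 rad), at rest (all of step 2 and linear speed of target below 0.02 m/s); the robot touches nothing.
It fails at once if the block is lifted or carried, or falls over the wrong way (the edge it tips over leaves the pad by more than 20 mm) (z of target_heel in the frame of nest above 0.034 m).
It fails at once if another thing on the table is disturbed (moved more than 20 mm) (distance of any of spare_block, bracket, screw_jar, driver, lens, mug from where it was at the start of the episode above 0.02 m).
It also fails if it takes over 42 s, if anything falls off the work surface, if the arm or the gripper's body presses on something with over 40 N, if the wrist force passes 120 N, or if a joint passes its speed limit or range.

ROBOT

A 6-joint arm with a two-finger parallel gripper is mounted at the origin on the work surface. World frame = base frame: x ahead of the robot, y to its left, z up, the work surface at z = 0. Lengths are in m, angles in rad, forces in N, time in s.
With the tool pointing down it reaches from about 0.35 to 0.775 m from the base axis. Payload 5.5 kg.
Tool frame: the origin (TCP) lies midway between the tips of the shut fingers; the grasp point (between the pads) lies grip_point_offset behind it (grip_point_offset is the distance from the TCP to the grasp point, in m); z points along the fingers, y is the direction in which the jaws open and shut (so a half turn about z gives the same grasp; the last joint's range is limited). The gripper opens to 85 mm and grips with 20 to 120 N. Pads are 22 mm wide; open, the fingers measure 114 mm over their backs; the gripper's body (76 mm by 85 mm) begins 54 mm behind the grasp point. The pads swing forward as they close: fully open they stand 13 mm farther back than shut.
Start: joints at [-1.275, 0.313, 0.046, 1.304, 0, 1.431], TCP at [0.243, -0.521, 0.231] pointing down, gripper open.
Joint ranges: [-2.76, 2.76], [-0.86, 1.69], [-1.03, 1.26], [-2.2, 2.34], [-1.47, 1.5], [-3.14, 3.14]. Speed limits (rad/s): [2.57, 2.57, 3.14, 3.14, 3.14, 3.14].

INTERFACE

Orientations are given as a unit quaternion [w, x, y, z].
In Python, from workcell import * gives the robot as it stands.
- The arm moves only by the tool send_rows, never from a script. Its argument "series" is one flat list of numbers, 7 for each row, row after row: the shift along the tool's x, y, z in cm, then the turn, a rotation vector about the tool's x, y, z in degrees, then the opening, from 0 (shut) to 1 (fully open). A call has 1 to 10 rows; each row is the pose to reach, as a shift and turn from the pose commanded when the call began, along the tool's axes at that moment; what a row does not reach only later rows make up. A row lasts 1/12 s, in which the tool goes at most 41.7 mm and 7.16 degrees, less where a joint would pass 70% of its speed; a pose out of reach is approached as far as the arm can. A call with a gripper value outside its range is refused whole. The fingers move at their own pace and stop on an object; "newtons" is the grip in N (left out, the last holds). Time passes only in rows, so rows that repeat a pose let the fingers close. It gives the time, the measured TCP pose, the force and the opening at its end, in the units of the state.
- get_state(): the state, without advancing time (a new reading comes with each control period).
- read_camera(name): name is "scene" or "top" or "wrist"; returns the picture (384x512x3 uint8, blue, green, red); there is no depth.
- camera_info(name): a dict with "K" (3x3 intrinsics, pixels), "xyz" and "attitude" of the camera in the world. Camera axes: x right, y down, z forward; pixel columns grow to the right and rows downward; lengths in m; the calibration is good to about 2 mm. A picture is of the moment at which its call begins: read the wrist's pose just before it. camera_info takes no time and is no camera call; for the wrist camera it gives the pose at the moment of the call.
- hand_in(): hands the job in, once; it reports no verdict.
Trained networks look in the newest picture that a camera, given by its name, has taken for a name from the list of things; names that differ only in an ending like _2 or _b are one class to them, and where a whole thing is asked for, a point or a joint stands for the part that bears it (a point fixed in the world has none). Each returns a list of dicts, best first, with "p" (0 to 1); they miss things now and then, are a little off and sometimes report something else, mostly with a low value. They report only what shows in the picture. A call takes as long as a camera call. They do not tell look-alikes from the thing itself.
- silhouettes(camera, label): "pixels" (384x512 bool, what is visible of it) and "box" ([left, top, width, height] in pixels, round what is visible of it).
The state is a dict: "clock": time; "joint_pos": joint angles; "qvel": joint speeds; "tau": joint torques, N m; "tcp_pos": TCP position; "orientation": TCP orientation; "wrist_force": force on the tool from outside, world axes, zero at the start; "ft_torque": the same for the moment, N m; "finger_gap": finger opening in m.
Only numpy, scipy, OpenCV 4.12 (cv2) and the standard library are available. Lean on these libraries where they do the work, as an engineer would, in place of code of your own. Each camera call takes 0.05 s, during which the arm holds its last target. There are 200 camera calls.

## Working session

There is one attempt and no reset: what is moved stays moved. The work goes in short steps, Python scripts to look and compute and a tool call to move; the robot and the scene stay as the last step left them, time stands still between calls to the robot, and variables do not carry over. Pictures are saved under pics/ and viewed, about 8 in all and at most 12, crops included, and the job is handed in when it is done.

Besides the shell and the picture viewer there is one more tool, called after "Emit:" by a JSON object that holds its "fn" and its "kwargs", one argument or row to a line. send_rows: Moves the arm, as the interface text tells. Its arguments: {"type":"object","properties":{"series":{"type":"array"},"newtons":{"type":"number"}},"required":["series"]}

```bash
mkdir -p pics; ls; python3 - <<'E'
from workcell import *
import cv2,numpy as np
s=get_state();print(s)
a=read_camera("scene");b=read_camera("top")
cv2.imwrite("pics/s.png",a);cv2.imwrite("pics/t.png",b)
for c in("scene","top"):
    print(c,camera_info(c))
    for n in("target","nest"):
        for r in silhouettes(c,n): print(c,n,r["p"],r["box"])
E
```

```text
pics
{'clock': 0.0, 'joint_pos': array([-1.27461449e+00,  3.13998499e-01,  4.49507443e-02,  1.30361260e+00,
       -9.61785025e-06,  1.43120627e+00]), 'qvel': array([-0.00023713,  0.00161717, -0.0013982 , -0.00019434, -0.00105438,
       -0.00163694]), 'tau': array([-5.04841762e-05, -4.80629826e+01,  2.98532546e+01,  1.94659468e-02,
       -2.43795539e-04,  1.43683542e-05]), 'tcp_pos': array([ 0.24255078, -0.5207533 ,  0.23039842]), 'orientation': array([-9.28779863e-04,  9.76356193e-01,  2.16165946e-01, -7.76923088e-05]), 'wrist_force': array([-0.89439452,  0.08552387,  0.60866968]), 'ft_torque': array([-0.03444158, -0.0156047 ,  0.02229098]), 'finger_gap': 0.08534443779756293}
scene {'K': array([[365.19413429,   0.        , 250.50601445],
       [  0.        , 365.19413429, 186.40496968],
       [  0.        ,   0.        ,   1.        ]]), 'xyz': array([1.03961646, 0.09248541, 0.83407468]), 'attitude': array([-0.1638777 ,  0.60175022,  0.75291731, -0.210134  ])}
scene target 0.93 [211.3, 92.7, 27.1, 41.6]
scene target 0.76 [218.3, 137.3, 33.4, 49.2]
scene nest 0.68 [136.1, 129.5, 21.7, 24.2]
top {'K': array([[399.84873479,   0.        , 265.45821169],
       [  0.        , 399.84873479, 193.96334876],
       [  0.        ,   0.        ,   1.        ]]), 'xyz': array([0.48056829, 0.00190978, 1.25659421]), 'attitude': array([ 0.03390262, -0.69695317,  0.71552165, -0.03369962])}
top target 0.72 [278.6, 201.2, 19.0, 29.4]
top target 0.7 [300.4, 256.7, 30.4, 23.9]
top target 0.35 [128.8, 208.2, 34.0, 27.6]
top nest 0.57 [228.7, 155.1, 82.2, 84.9]
```

```bash
python3 - <<'E'
import cv2,numpy as np
a=cv2.imread("pics/s.png");b=cv2.imread("pics/t.png")
cv2.imwrite("pics/s1.png",cv2.resize(a,(768,576),interpolation=cv2.INTER_CUBIC))
cv2.imwrite("pics/t1.png",cv2.resize(b,(768,576),interpolation=cv2.INTER_CUBIC))
E
```

```text
(no output)
```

View pics/s1.png

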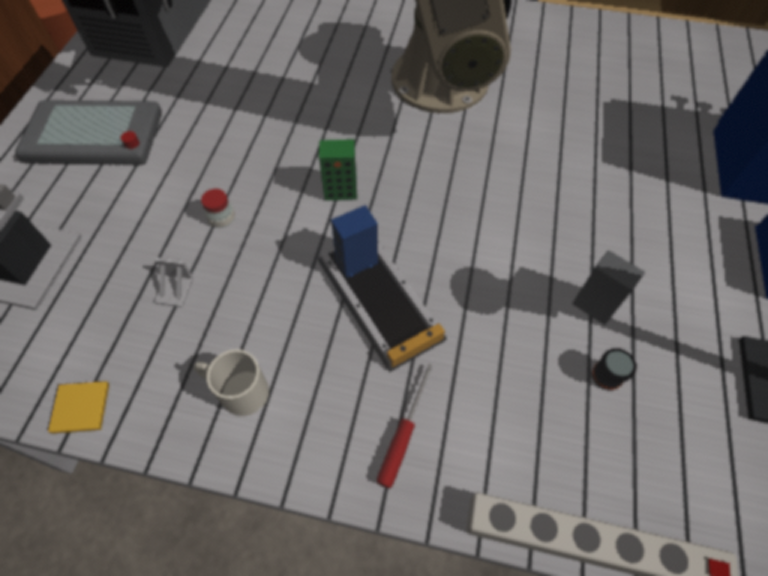

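View pics/t1.png

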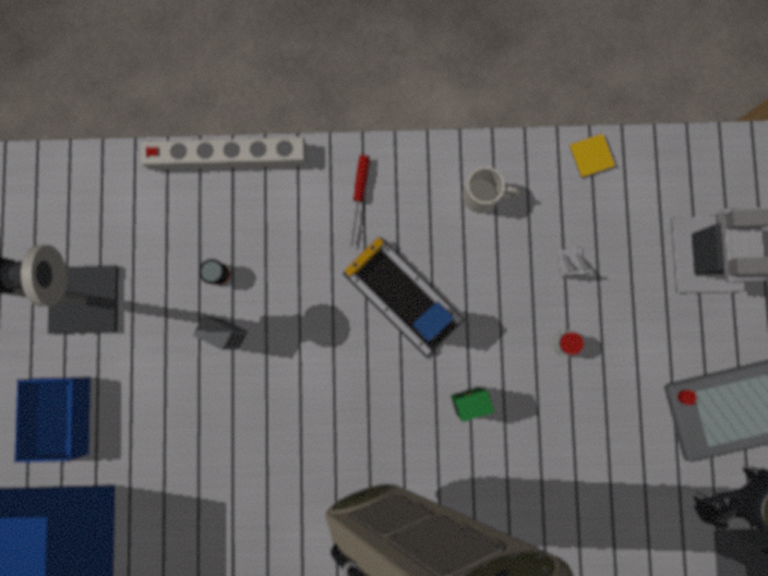

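The scene shows the blue block upright at the nest's open end (top image about (433,320) at 1.5x scale), the yellow stop at (365,258), and a green look-alike at (472,403) near the approach side. I'll measure from the colours.

```bash
cat > h.py <<'E'
from workcell import *
import cv2,numpy as np
from scipy.spatial.transform import Rotation as R
def rot(q): return R.from_quat(np.roll(q,-1)).as_matrix()
def ray(cam,uv,z):
    i=camera_info(cam);d=rot(i["attitude"])@np.linalg.inv(i["K"])@np.r_[uv,1]
    return i["xyz"]+d*(z-i["xyz"][2])/d[2]
def tool(p):  # world point in tool axes, cm
    s=get_state();return rot(s["orientation"]).T@(np.array(p)-s["tcp_pos"])*100
def blob(img,lo,hi,box=None):
    h=cv2.cvtColor(img,cv2.COLOR_BGR2HSV);m=cv2.inRange(h,lo,hi)
    if box: k=np.zeros_like(m);x,y,w,g=box;k[y:y+g,x:x+w]=255;m&=k
    c=max(cv2.findContours(m,0,2)[0],key=cv2.contourArea)
    return cv2.boxPoints(cv2.minAreaRect(c)),cv2.contourArea(c)
E
python3 - <<'E'
from h import *
t=cv2.imread("pics/t.png")
Y=blob(t,(15,120,80),(35,255,255),(200,130,120,120))
B=blob(t,(105,90,60),(125,255,255),(260,190,60,60))
G=blob(t,(45,80,40),(85,255,255),(280,240,60,60))
for n,(c,a),z in(("stop",Y,.04),("blue",B,.134),("green",G,.12)):
    P=np.array([ray("top",p,z)[:2] for p in c]);print(n,a,P.round(4).tolist(),P.mean(0).round(4))
    e=[P[1]-P[0],P[2]-P[1]];print([ (round(np.linalg.norm(v),4),round(np.degrees(np.arctan2(v[1],v[0])),1)) for v in e])
# rail outline alternative: bigger crop
cv2.imwrite("pics/tc.png",cv2.resize(t[145:290,210:350],None,fx=4,fy=4,interpolation=cv2.INTER_CUBIC))
E
```

```text
stop 156.5 [[0.6432, 0.1114], [0.7113, 0.0408], [0.6985, 0.0288], [0.6306, 0.0993]] [0.6709 0.0701]
[(np.float64(0.0981), np.float64(-46.0)), (np.float64(0.0176), np.float64(-136.8))]
blue 346.5 [[0.5263, -0.0213], [0.5702, -0.0719], [0.5353, -0.1019], [0.4917, -0.0514]] [ 0.5309 -0.0616]
[(np.float64(0.067), np.float64(-49.1)), (np.float64(0.046), np.float64(-139.3))]
green 371.5 [[0.3917, -0.0938], [0.4073, -0.16], [0.3578, -0.1713], [0.3423, -0.1053]] [ 0.3748 -0.1326]
[(np.float64(0.068), np.float64(-76.8)), (np.float64(0.0507), np.float64(-167.2))]
```

View pics/tc.png

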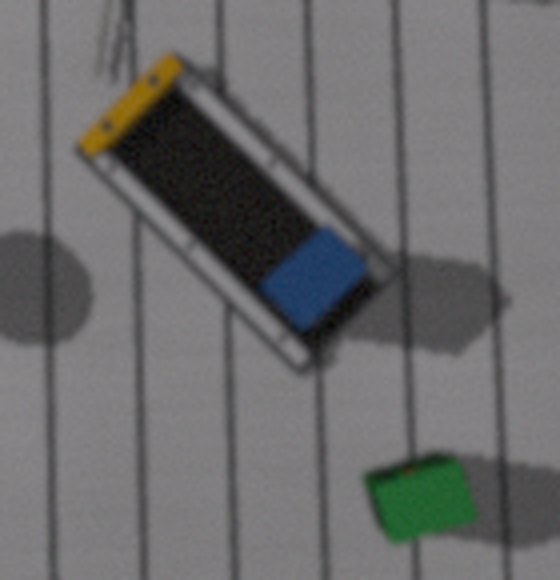

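The crop confirms it: blue is at the open end, dots facing the lower right, with the green block clear of the approach at nest x of about -245 mm. Nest yaw is about 43.5°, origin about (0.592, -0.005), and the block sits at nest x of about -83 mm. Next I'll work out the approach shift.

```bash
cat >> h.py <<'E'
YAW=np.radians(43.5);O=np.array([.592,-.005,0]);N=R.from_euler('z',YAW).as_matrix()
def nest(x,y,z): return O+N@np.array([x,y,z])
def where():
    s=get_state();print("t",round(s["clock"],2),"tcp nest mm",(N.T@(s["tcp_pos"]-O)*1e3).round(1),"F nest",(N.T@s["wrist_force"]).round(1),"gap",round(s["finger_gap"],4),"q",s["joint_pos"].round(2))
def turn(): # rotvec deg in tool axes to reach tool x=nest x, z down
    s=get_state();T=N@np.diag([1,-1,-1]);return np.degrees(R.from_matrix(rot(s["orientation"]).T@T).as_rotvec())
E
python3 -c "
from h import *
where();print(tool(nest(-.15,0,.20)).round(1),turn().round(1))"
```

```text
t 0.3 tcp nest mm [-608.7 -133.9  231. ] F nest [-0.1 -0.2  0. ] gap 0.0861 q [-1.27  0.31  0.05  1.3  -0.    1.43]
[ 39.2 -27.3   3.1] [ -0.   -0.  -18.5]
```

Emit:
{"fn": "send_rows", "kwargs": {
  "series": [39.2, -27.3, 3.1, 0, 0, -18.5, 0.3, 39.2, -27.3, 3.1, 0, 0, -18.5, 0.3, 39.2, -27.3, 3.1, 0, 0, -18.5, 0.3, 39.2, -27.3, 3.1, 0, 0, -18.5, 0.3, 39.2, -27.3, 3.1, 0, 0, -18.5, 0.3, 39.2, -27.3, 3.1, 0, 0, -18.5, 0.3, 39.2, -27.3, 3.1, 0, 0, -18.5, 0.3, 39.2, -27.3, 3.1, 0, 0, -18.5, 0.3, 39.2, -27.3, 3.1, 0, 0, -18.5, 0.3, 39.2, -27.3, 3.1, 0, 0, -18.5, 0.3]
}}

```text
clock: 1.13
tcp_pos: [0.4524, -0.16, 0.2045]
orientation: [0.0, 0.929, 0.37, 0.0]
wrist_force: [0.2, -0.9, -0.2]
finger_gap: 0.0258
```

```bash
python3 -c "
from h import *
where();print(tool(nest(-.15,0,.20)).round(1),turn().round(1))"
```

```text
t 1.13 tcp nest mm [-207.9  -16.3  204.5] F nest [-0.5 -0.8 -0.2] gap 0.0258 q [-0.51  0.14 -0.24  1.19 -0.    1.88]
[ 5.8 -1.6  0.4] [ 0. -0. -0.]
```

Emit:
{"fn": "send_rows", "kwargs": {
  "series": [5.5, -1.4, 0.4, 0, 0, 0, 0.3, 5.5, -1.4, 0.4, 0, 0, 0, 0.3, 5.5, -1.4, 0.4, 0, 0, 0, 0.3, 5.5, -1.4, 0.4, 0, 0, 0, 0.3]
}}

```text
clock: 1.47
tcp_pos: [0.4821, -0.113, 0.2001]
orientation: [0.0, 0.928, 0.372, -0.0]
wrist_force: [-0.0, -0.6, -1.5]
finger_gap: 0.0258
```

```bash
python3 -c "
from h import *
where();print(turn().round(1))
w=read_camera('wrist');i=camera_info('wrist');print(i['K'].round(1).tolist(),i['xyz'],i['attitude'])
cv2.imwrite('pics/w.png',w)"
```

```text
t 1.47 tcp nest mm [-154.    -2.7  200.1] F nest [-0.4 -0.4 -1.5] gap 0.0258 q [-0.39  0.17 -0.22  1.18 -0.    1.99]
[-0.   0.   0.1]
[[279.5, 0.0, 250.0], [0.0, 279.5, 192.9], [0.0, 0.0, 1.0]] [ 0.54165245 -0.05763768  0.34279605] [ 0.15171996  0.90621565 -0.38934869 -0.06451231]
```

View pics/w.png

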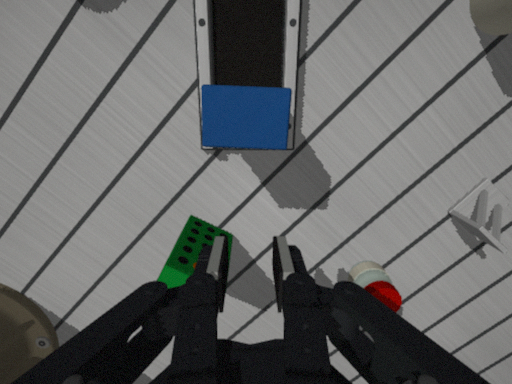

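The wrist view shows the blue top at about (246,118), square in the channel, with the tips (250,260) behind and in line with it. The green block is at (195,250), to the left.

```bash
python3 -c "
from h import *
w=cv2.imread('pics/w.png')
c,a=blob(w,(105,90,40),(125,255,255),(180,70,130,100))
P=np.array([N.T@(ray('wrist',p,.134)-O) for p in c]);print(a,c.tolist(),(P*1e3).round(1).tolist(),(P.mean(0)*1e3).round(1))
for uv in((213,10),(283,10),(213,80),(288,80)): print(uv,(N.T@(ray('wrist',uv,.014)-O)*1e3).round(1))
print(tool(nest(-.125,0,.122)).round(2))
"
```

```text
5313.0 [[199.48007202148438, 146.47833251953125], [202.11264038085938, 83.2963638305664], [290.58404541015625, 86.982666015625], [287.95147705078125, 150.16464233398438]] [[-107.9, 34.0, 134.0], [-63.9, 29.6, 134.0], [-66.3, -32.1, 134.0], [-110.6, -32.3, 134.0]] [-87.2  -0.2 134. ]
(213, 10) [10.6 33.7 14. ]
(283, 10) [ 10.6 -37.4  14. ]
(213, 80) [-55.4  36.5  14. ]
(288, 80) [-55.4 -45.4  14. ]
[ 2.99 -0.31  7.82]
```

Emit:
{"fn": "send_rows", "kwargs": {
  "series": [0, -0.3, 3.0, 0, 0, 0, 0.3, 0, -0.3, 6.0, 0, 0, 0, 0.3, 0, -0.3, 8.6, 0, 0, 0, 0.3, 1, -0.3, 8.6, 0, 0, 0, 0.3, 2, -0.3, 8.6, 0, 0, 0, 0.3, 2.5, -0.3, 8.6, 0, 0, 0, 0.3, 3.0, -0.3, 8.6, 0, 0, 0, 0.3, 3.5, -0.3, 8.6, 0, 0, 0, 0.3, 4.0, -0.3, 8.6, 0, 0, 0, 0.3, 4.5, -0.3, 8.6, 0, 0, 0, 0.3]
}}

```text
clock: 2.35
tcp_pos: [0.5135, -0.0807, 0.1153]
orientation: [0.001, 0.929, 0.37, 0.0]
wrist_force: [-0.2, 0.2, 0.9]
finger_gap: 0.0256
```

```bash
python3 -c "
from h import *
where()
w=read_camera('scene')
cv2.imwrite('pics/s2.png',cv2.resize(w[60:270,140:340],None,fx=3,fy=3))"
```

```text
t 2.35 tcp nest mm [-109.    -0.9  115.3] F nest [-0.   0.3  0.9] gap 0.0256 q [-0.31  0.27 -0.3   0.99 -0.    2.07]
```

View pics/s2.png

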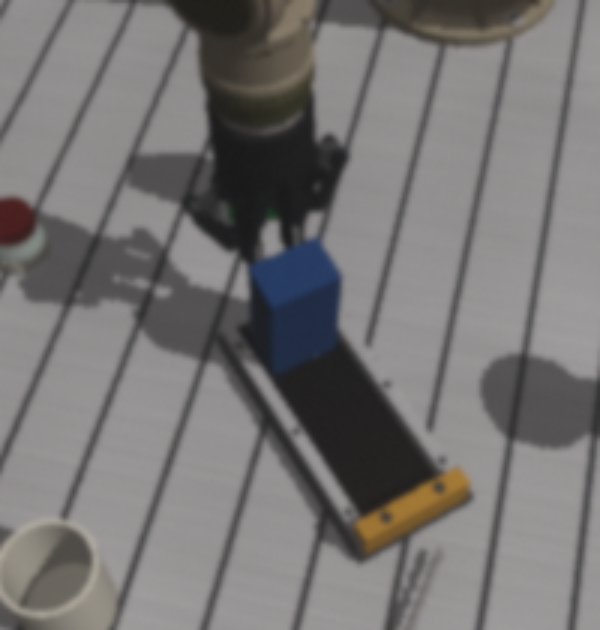

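The block is still upright and the fingertips are right behind its top, not yet loaded. I'll push on.

Emit:
{"fn": "send_rows", "kwargs": {
  "series": [0.4, 0, 0, 0, 0, 0, 0.3, 0.8, 0, 0, 0, 0, 0, 0.3, 1.2, 0, 0, 0, 0, 0, 0.3, 1.6, 0, 0, 0, 0, 0, 0.3, 2.0, 0, 0, 0, 0, 0, 0.3, 2.4, 0, 0, 0, 0, 0, 0.3, 2.8, 0, 0, 0, 0, 0, 0.3, 3.2, 0, 0, 0, 0, 0, 0.3]
}}

```text
clock: 3.07
tcp_pos: [0.5361, -0.0583, 0.1142]
orientation: [-0.0, 0.929, 0.37, -0.0]
wrist_force: [-0.9, -0.9, -0.5]
finger_gap: 0.0253
```

```bash
python3 -c "
from h import *
where()
w=read_camera('scene')
cv2.imwrite('pics/s3.png',cv2.resize(w[60:270,140:340],None,fx=3,fy=3))"
```

```text
t 3.07 tcp nest mm [-77.3  -0.2 114.2] F nest [-1.3 -0.  -0.5] gap 0.0253 q [-0.26  0.31 -0.26  1.01  0.    2.13]
```

View pics/s3.png

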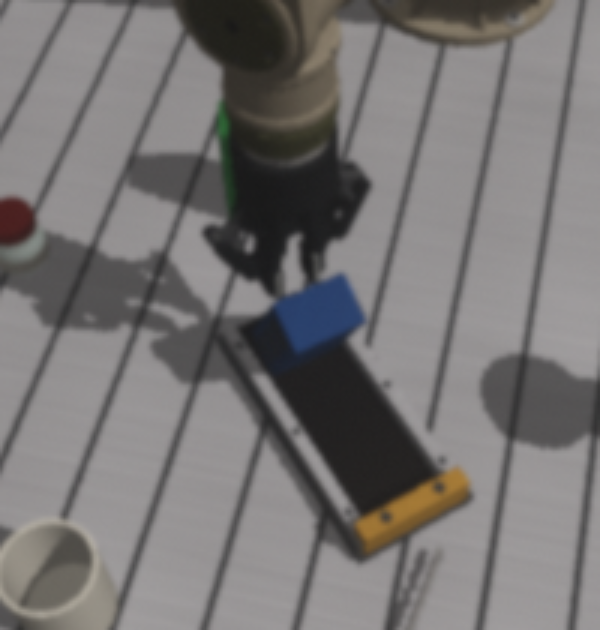

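The block is tipping cleanly over its heel, at about 20°. A little more should send it over.

Emit:
{"fn": "send_rows", "kwargs": {
  "series": [0.4, 0, 0, 0, 0, 0, 0.3, 0.8, 0, 0, 0, 0, 0, 0.3, 1.2, 0, 0, 0, 0, 0, 0.3, 1.6, 0, 0, 0, 0, 0, 0.3, 1.6, 0, 0, 0, 0, 0, 0.3, 1.6, 0, 0, 0, 0, 0, 0.3, 1.6, 0, 0, 0, 0, 0, 0.3, 1.6, 0, 0, 0, 0, 0, 0.3]
}}

```text
clock: 3.78
tcp_pos: [0.5473, -0.0478, 0.1143]
orientation: [0.0, 0.929, 0.37, -0.0]
wrist_force: [-0.4, 0.1, -0.1]
finger_gap: 0.0257
```

```bash
python3 -c "
from h import *
where()
w=read_camera('wrist');print(camera_info('wrist')['xyz'])
cv2.imwrite('pics/w4.png',w)"
```

```text
t 3.78 tcp nest mm [-61.9  -0.3 114.3] F nest [-0.2  0.4 -0.1] gap 0.0257 q [-0.23  0.33 -0.23  1.01 -0.    2.15]
[0.60713536 0.00831083 0.25688814]
```

View pics/w4.png

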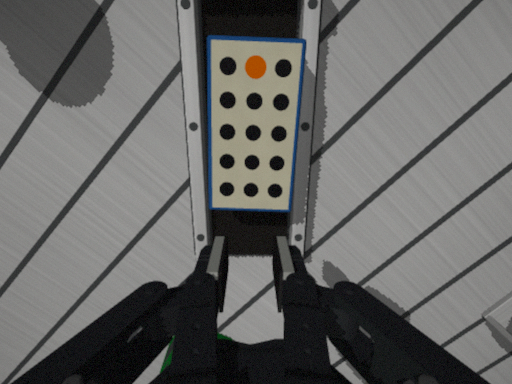

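The block lies dotted face up between the rails, with its top edge at about row 38, underside edge at about row 211 and the orange dot at the stop end. Next is to find where it lies and push it home.

```bash
python3 -c "
from h import *
for uv in((207,38),(305,38),(211,209),(290,211)): print(uv,(N.T@(ray('wrist',uv,.058)-O)*1e3).round(1))
where();print(turn().round(2))"
```

```text
(207, 38) [55.4 26.1 58. ]
(305, 38) [ 55.4 -35.8  58. ]
(211, 209) [-61.2  29.   58. ]
(290, 211) [-62.9 -31.7  58. ]
t 3.83 tcp nest mm [-61.9  -0.3 114.3] F nest [-0.   1.   0.7] gap 0.0255 q [-0.23  0.33 -0.23  1.01 -0.    2.15]
[-0.    0.01 -0.04]
```

Emit:
{"fn": "send_rows", "kwargs": {
  "series": [-2, 0.1, 0, 0, 0, 0, 0.3, -3.3, 0.2, 0, 0, 0, 0, 0.3, -3.3, 0.2, 3, 0, 0, 0, 0.3, -3.3, 0.2, 6, 0, 0, 0, 0.3, -3.3, 0.2, 8.1, 0, 0, 0, 0.3, -3.3, 0.2, 8.1, 0, 0, 0, 0.3, -3.3, 0.2, 8.1, 0, 0, 0, 0.3]
}}

```text
clock: 4.42
tcp_pos: [0.5235, -0.0719, 0.0327]
orientation: [-0.001, 0.929, 0.37, -0.001]
wrist_force: [0.0, -0.1, 0.5]
finger_gap: 0.0257
```

Emit:
{"fn": "send_rows", "kwargs": {
  "series": [0.8, 0, 0, 0, 0, 0, 0.3, 1.6, 0, 0, 0, 0, 0, 0.3, 2.2, 0, 0, 0, 0, 0, 0.3, 2.6, 0, 0, 0, 0, 0, 0.3, 3.0, 0, 0, 0, 0, 0, 0.3, 3.4, 0, 0, 0, 0, 0, 0.3, 3.8, 0, 0, 0, 0, 0, 0.3, 4.2, 0, 0, 0, 0, 0, 0.3, 4.2, 0, 0, 0, 0, 0, 0.3]
}}

```text
clock: 5.17
tcp_pos: [0.5562, -0.0432, 0.0346]
orientation: [0.001, 0.929, 0.371, 0.0]
wrist_force: [-2.5, -2.9, 2.3]
finger_gap: 0.0255
```

```bash
python3 -c "
from h import *
where()"
```

```text
t 5.17 tcp nest mm [-52.3  -3.   34.6] F nest [-3.8 -0.3  2.3] gap 0.0255 q [-0.22  0.42 -0.32  0.84 -0.    2.16]
```

Emit:
{"fn": "send_rows", "kwargs": {
  "series": [0.3, 0, 0, 0, 0, 0, 0.3, 0.6, 0, 0, 0, 0, 0, 0.3, 0.9, 0, 0, 0, 0, 0, 0.3, 1.2, 0, 0, 0, 0, 0, 0.3, 1.5, 0, 0, 0, 0, 0, 0.3, 1.7, 0, 0, 0, 0, 0, 0.3, 1.8, 0, 0, 0, 0, 0, 0.3]
}}

```text
clock: 5.75
tcp_pos: [0.5682, -0.0311, 0.0341]
orientation: [0.001, 0.929, 0.37, -0.001]
wrist_force: [-3.7, -4.9, 5.7]
finger_gap: 0.0258
```

Emit:
{"fn": "send_rows", "kwargs": {
  "series": [0.1, 0, 0, 0, 0, 0, 0.3, 0.2, 0, 0, 0, 0, 0, 0.3, 0.2, 0, 0, 0, 0, 0, 0.3]
}}

```text
clock: 6.0
tcp_pos: [0.5696, -0.0297, 0.0341]
orientation: [0.001, 0.929, 0.37, -0.001]
wrist_force: [-4.7, -4.1, 5.9]
finger_gap: 0.0254
```

```bash
python3 -c "
from h import *
where()
w=read_camera('wrist')
for uv in((0,0),): pass
cv2.imwrite('pics/w5.png',w)"
```

```text
t 6.0 tcp nest mm [-33.2  -2.5  34.1] F nest [-6.2  0.2  5.9] gap 0.0254 q [-0.19  0.44 -0.28  0.85 -0.    2.19]
```

View pics/w5.png

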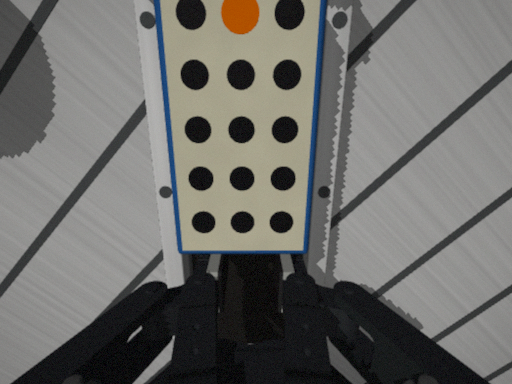

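The block is square and in contact with both fingers (underside edge at row 252), and the stop is out of view. I'll keep pushing in small steps until the force rises.

Emit:
{"fn": "send_rows", "kwargs": {
  "series": [0.1, 0, 0, 0, 0, 0, 0.3, 0.2, 0, 0, 0, 0, 0, 0.3, 0.2, 0, 0, 0, 0, 0, 0.3]
}}

```text
clock: 6.3
tcp_pos: [0.571, -0.0284, 0.0341]
orientation: [0.001, 0.929, 0.37, -0.001]
wrist_force: [-4.0, -4.1, 5.6]
finger_gap: 0.0257
```

Emit:
{"fn": "send_rows", "kwargs": {
  "series": [0.1, 0, 0, 0, 0, 0, 0.3, 0.2, 0, 0, 0, 0, 0, 0.3, 0.2, 0, 0, 0, 0, 0, 0.3]
}}

```text
clock: 6.55
tcp_pos: [0.5709, -0.0284, 0.0341]
orientation: [0.002, 0.929, 0.37, -0.003]
wrist_force: [-10.0, -9.8, 9.0]
finger_gap: 0.0257
```

Emit:
{"fn": "send_rows", "kwargs": {
  "series": [0.1, 0, 0, 0, 0, 0, 0.3, 0.2, 0, 0, 0, 0, 0, 0.3, 0.2, 0, 0, 0, 0, 0, 0.3]
}}

```text
clock: 6.8
tcp_pos: [0.5709, -0.0284, 0.0342]
orientation: [0.002, 0.929, 0.369, -0.004]
wrist_force: [-13.5, -13.7, 12.0]
finger_gap: 0.0254
```

The force rose to 19 N with no more travel, so the block is against the stop. I'll back off, lift clear and check.

Emit:
{"fn": "send_rows", "kwargs": {
  "series": [-1, 0, 0, 0, 0, 0, 0.3, -3, 0, 0, 0, 0, 0, 0.3, -5, 0, 0, 0, 0, 0, 0.3, -5, 0, -3, 0, 0, 0, 0.3, -5, 0, -7, 0, 0, 0, 0.3, -5, 0, -11, 0, 0, 0, 0.3, -5, 0, -15, 0, 0, 0, 0.3, -5, 0, -15, 0, 0, 0, 0.3, -5, 0, -15, 0, 0, 0, 0.3]
}}

```text
clock: 7.55
tcp_pos: [0.5406, -0.0594, 0.187]
orientation: [0.002, 0.929, 0.371, 0.003]
wrist_force: [-0.3, -0.3, -0.5]
finger_gap: 0.0254
```

```bash
python3 -c "
from h import *
where()
w=read_camera('wrist')
i=camera_info('wrist')
cv2.imwrite('pics/w6.png',w)"
```

```text
t 7.55 tcp nest mm [-74.7  -4.1 187. ] F nest [-0.4  0.  -0.5] gap 0.0254 q [-0.26  0.26 -0.13  1.17  0.    2.12]
```

View pics/w6.png

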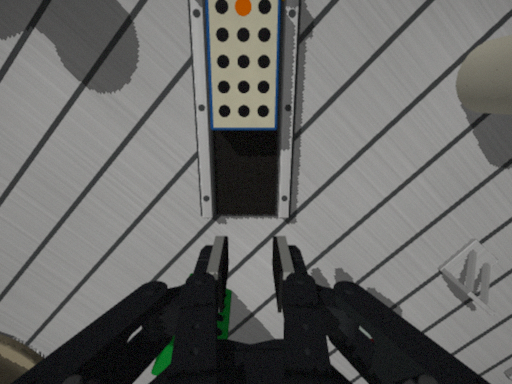

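The stop is just outside the picture, so I'll look again from further forward.

Emit:
{"fn": "send_rows", "kwargs": {
  "series": [3, 0, -2, 0, 0, 0, 0.3, 6, 0, -2, 0, 0, 0, 0.3, 9, 0, -2, 0, 0, 0, 0.3, 9, 0, -2, 0, 0, 0, 0.3, 9, 0, -2, 0, 0, 0, 0.3]
}}

```text
clock: 8.02
tcp_pos: [0.603, 0.0039, 0.2009]
orientation: [-0.001, 0.928, 0.372, -0.001]
wrist_force: [0.1, -0.5, 0.1]
finger_gap: 0.0253
```

```bash
python3 -c "
from h import *
where()
w=read_camera('wrist')
cv2.imwrite('pics/w7.png',w)
Y,a=blob(w,(15,120,60),(35,255,255),(130,0,250,150));print(a,Y.round(1).tolist())
print([(N.T@(ray('wrist',p,.04)-O)*1e3).round(1).tolist() for p in Y])"
```

```text
t 8.02 tcp nest mm [ 14.1  -1.1 200.9] F nest [-0.3 -0.5  0.1] gap 0.0253 q [-0.13  0.38  0.07  1.26  0.    2.25]
1685.0 [[200.0, 76.0], [298.0, 76.0], [298.0, 95.0], [200.0, 95.0]]
[[114.6, 48.8, 40.0], [114.7, -49.5, 40.0], [96.7, -50.6, 40.0], [96.6, 49.9, 40.0]]
```

View pics/w7.png

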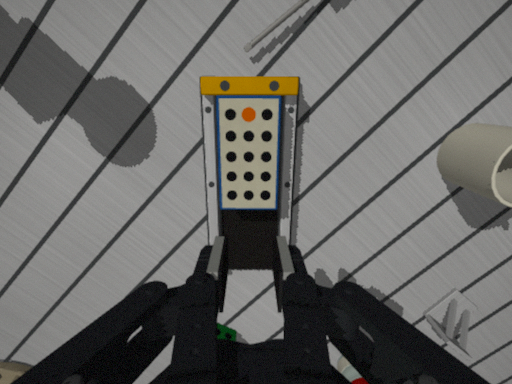

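The block's top edge (row 96) meets the yellow stop (rows 76–95) squarely. It is central in the channel and dotted face up, and the gripper is clear.

```bash
python3 -c "
from workcell import *
print(hand_in())"
```

```text
the job is handed in; nothing more can be done
None
```

I tipped the block over its heel with the fingertips, then pushed it along the nest until it met the yellow stop. I handed the job in at about 8 s; no verdict was reported.

- **Contact with the stop:** at the end the push force rose to about 19 N with no further travel.
- **Last wrist picture:** the block lies dotted face up, square and central in the channel. I could see no gap to the stop, and the gripper was clear, with the wrist force near zero.
- **Disagreement:** the picture put the stop's inner face at nest x = 97 mm instead of 100. I took that as a few millimetres' error in my nest estimate, so I judged flushness from the contact force and the picture.
- **Other things on the table:** the arm's planned paths stayed clear of them and no contact force suggested a touch. I didn't measure their positions again at the end.

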